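Clamp the rice box in the filling jig

TASK

Slide the jig's stop up against the red rice box so that the box is pushed home and held snugly and squarely between the stop and the fixed steel fence, then turn the stop's clamp knob clockwise to its end stop so that the stop is locked there. Let go, and leave everything else on the counter where it is.

Things in the scene. Friction and masses are not known exactly. Their poses are not given: they have to be found in the camera images.
- jig: Fixed bamboo board on the counter, 130 mm (x) by 360 mm (y), 12 mm thick. Origin: centre of its underside, z = 0. A fixed upright steel fence, 110 mm wide, 57 mm above the counter, stands across its -y end; its inner face is the plane y = -155 mm of the jig. The sliding stop runs along the jig's y axis at x = 0, over the +y half.
- stop (a joint): Travel of the stop in m, growing towards the fence (jig -y), end 0.190; knob axis at jig y = 0.140 - value. Starts between 0 and 0.05. The stop touches a box that is home on the fence at 0.139. Clamp loose: about 1.5 N of friction plus light damping. Clamp tight: it does not give to an ordinary push.
- stop_face (a point): Centre of the stop's flat front face (towards the fence), 26 mm before the knob axis, 37 mm above the counter. The stop: steel face plate 100 mm wide (jig x), top 61 mm above the counter, on an aluminium block 60 mm (jig x) by 44 mm (jig y) of that height, knob on top. Axes as the jig's.
- clamp_grip (a point): Centre of the clamp knob's grip bar, on the knob's upright axis, 96 mm above the counter. Black plastic: an upright flat bar 46 mm long, 13 mm thick, 83 to 109 mm above the counter, on a 30 mm round boss 77 to 85 mm above it. The point's x axis runs along the bar, y through its thickness.
- clamp (a joint): Angle of the clamp knob in rad, growing clockwise seen from above: 0 = fully loose (bar along the jig's x axis), 1.4 = end stop. Starts between 0 and 0.35. Begins to bite at about 0.8, holds firmly from about 1.1. Turning takes about 0.15 N m, up to 0.25 N m near the end; it stays where it is left.
- rice_box: Red plastic open-topped box, 95 mm (x) by 130 mm (y), 55 mm high, wall 3 mm, about 0.25 kg, loose on the jig between fence and stop with some play, perhaps slightly askew. Origin: centre of its underside, 12 mm above the counter; its y axis roughly along the jig's y. Home against the fence its centre is at jig y = -90 mm.
- box_lid: Flat red plastic lid of the rice box, 105 by 140 mm, 11 mm high, lying on the counter; not needed. Origin: centre of its underside.
- jar: Glass jar with a steel twist cap, 70 mm across, 120 mm high, standing; not needed. Origin: centre of its underside.
- bowl_a: Blue melamine bowl, 120 mm across, 50 mm high; not needed. Origin: centre of its underside.
- bowl_b: Another blue melamine bowl of the same size at the fence end of the jig; not needed. Origin: centre of its underside.
- wok_spatula: Steel wok spatula with wooden handle, 300 mm long, lying beyond the jig's stop end, along its own x; not needed.
- soup_spoon: White ceramic soup spoon, 130 mm long, lying on the robot's side of the jig, along its own x; not needed.
Not all that is in view belongs to the job. Of the things that look like the rice_box, the smallest one is meant.

How it is judged (in metres and radians):
On the way:
1. the stop has pushed the rice box home: no more than 3 mm of play between fence, box and stop (value of joint stop above 0.136 m and y of rice_box in the frame of jig below -0.086 m), for 0.2 s.
At the end, for the whole second after the job is handed in: Stop against the box with at most 3 mm of play (travel 0.136 to 0.143); box flat on the board, home on the fence (centre at jig y -86 to -94 mm), within 25 mm of the middle line, square within 0.06 rad, at rest; knob at 1.2 rad or more (all of step 1 and value of joint clamp above 1.2 rad and value of joint stop below 0.143 m and y of rice_box in the frame of jig above -0.094 m and x of rice_box in the frame of jig between -0.025 and 0.025 m and z of rice_box in the frame of jig below 0.015 m and angle between the y axis of rice_box and the y axis of jig, either way round below 0.06 rad and angle between rice_box's own z axis and vertical below 0.06 rad and linear speed of rice_box below 0.01 m/s); the robot touches nothing.
It fails at once if the lid, jar, a bowl, the spatula or the spoon is moved by more than 30 mm, or the jar tipped (distance of any of box_lid, jar, bowl_a, bowl_b, wok_spatula, soup_spoon from where it was at the start of the episode above 0.03 m or angle between jar's own z axis and vertical above 0.5 rad).
It also fails if it takes over 38 s, if anything falls off the work surface, if the arm or the gripper's body presses on something with over 40 N, if the wrist force passes 120 N, or if a joint passes its speed limit or range.

ROBOT

A 7-joint arm with a two-finger parallel gripper is mounted at the origin on the work surface. World frame = base frame: x ahead of the robot, y to its left, z up, the work surface at z = 0. Lengths are in mm, angles in rad, forces in N, time in s.
With the tool pointing down it reaches from about 400 to 900 mm from the base axis. Payload 5.5 kg.
Tool frame: the origin (TCP) lies on the centre line of the jaws, within the pads' length; the fingertips stand 11 mm ahead of it and the grasp point (between the pads) lies 8 mm behind it (manip.tcp_to_tips is the distance from the TCP to the fingertips, in mm); z points along the fingers, y is the line along which they close (so a half turn about z gives the same grasp; the last joint's range is limited). The gripper opens to 92 mm and grips with 3 to 60 N. Pads are 19 mm wide; open, the fingers measure 130 mm over their backs; the gripper's body (75 mm by 190 mm) begins 47 mm behind the grasp point.
Start: joints at [1.483, 0.501, -0.427, 1.55, 0.221, 1.138, -0.21], TCP at [223.404, -610.402, 237.729] pointing down, gripper open.
Joint ranges: [-2.88, 2.88], [-0.31, 2.03], [-1.54, 1.56], [0.2, 2.42], [-1.41, 4.55], [0.19, 2.02], [-2.57, 2.57]. Speed limits (rad/s): [2.57, 2.57, 3.14, 3.14, 3.14, 3.14, 3.14].

INTERFACE

Orientations are given as a unit quaternion [w, x, y, z].
In Python, from bench import status, vision, ticket, manip gives the robot as it stands. The module is installed in compiled form; this text tells all that it offers.
- The arm moves only by the shell command python3 -m crank 'ROWS' [FORCE]. ROWS is JSON, one flat list of numbers, 5 for each row, row after row: the finger opening in mm, from 0 to 91.8, then the shift along the tool's x, y, z in units of 30 mm (1.0 is 30 mm), then the turn about the tool's z in units of 6 degrees (1.0 is 6 degrees). A call has 1 to 12 rows; each row shifts and turns the commanded pose from where the row before left it, along the tool's axes as they then stand; what a row does not reach is not made up. A row lasts 1/10 s, in which the tool goes at most 50 mm and 8.59 degrees, less where a joint would pass 70% of its speed; a pose out of reach is approached as far as the arm can. A call is refused whole if a number of a shift passes 1 or a number of a turn 1, either way. A call with a gripper value outside its range is refused whole. The fingers move at their own pace and stop on an object; FORCE is the grip in N (left out, the last holds). Time passes only in rows, so rows that do not move let the fingers close. It gives the time, the measured TCP pose, the force, the opening and the grip force at its end, in the units of the state.
- status.read_state(): the state, without advancing time (a new reading comes with each control period).
- vision.get_image(name): name is "side" or "top" or "wrist"; returns a dict with "color" (400x640x3 uint8, blue, green, red), "depth" (400x640 float32, mm along the optical axis (not along the pixel's ray), 0 where there is no reading), "fx", "fy", "cx", "cy" (pixels), "rvec" (rotation vector, rad) and "tvec" (3), from world to camera coordinates, as OpenCV has them. Camera axes: x right, y down, z forward; pixel columns grow to the right and rows downward; lengths in mm; the calibration is good to about 2 mm. A picture is of the moment at which its call begins.
- ticket.sign_off(): hands the job in; it is judged then, once.
The state is a dict: "time_s": time; "joint_positions": joint angles; "qvel": joint speeds; "tau": joint torques, N m; "eef_pos": TCP position; "ee_rot": TCP orientation; "force": force on the tool from outside, world axes, zero at the start; "ft_torque": the same for the moment, N m; "gripper_width": finger opening in mm; "grasp_force": force on a finger pad.
Only numpy, scipy, OpenCV 4.12 (cv2) and the standard library are available. Lean on these libraries where they do the work, as an engineer would, in place of code of your own. Each camera call takes 0.05 s, during which the arm holds its last target. There are 200 camera calls.

## Working session

There is one attempt and no reset: what is moved stays moved. The work goes in short steps, Python scripts to look and compute and a shell command to move; the robot and the scene stay as the last step left them, time stands still between calls to the robot, and variables do not carry over. Pictures are saved under pics/ and viewed, at most 10 in all, crops included, and the job is handed in when it is done.

```bash
mkdir -p pics; cat > h.py <<'E'
import numpy as np, cv2
from bench import status, vision
def grab(n):
    d=vision.get_image(n); np.savez(f'{n}.npz',**d); return d
def load(n): return dict(np.load(f'{n}.npz'))
def ray(d,u,v,z):
    R=cv2.Rodrigues(d['rvec'])[0]; t=np.array(d['tvec']).reshape(3)
    c=-R.T@t; r=R.T@np.array([(u-d['cx'])/d['fx'],(v-d['cy'])/d['fy'],1.])
    return c+r*(z-c[2])/r[2]
def cloud(d):
    R=cv2.Rodrigues(d['rvec'])[0]; t=np.array(d['tvec']).reshape(3)
    v,u=np.mgrid[:400,:640]; z=d['depth']
    p=np.stack([(u-d['cx'])/d['fx']*z,(v-d['cy'])/d['fy']*z,z],-1)
    return (p-t)@R
E
python3 - <<'E'
from h import *
for n in('top','side'):
    d=grab(n); cv2.imwrite(f'pics/{n}0.png',d['color'])
s=status.read_state(); print({k:np.round(v,3) for k,v in s.items()})
E
```

```text
{'time_s': np.float64(0.1), 'joint_positions': array([ 1.483,  0.502, -0.427,  1.551,  0.221,  1.138, -0.21 ]), 'qvel': array([-0.001, -0.003, -0.002, -0.002,  0.001, -0.001, -0.001]), 'tau': array([-1.1000e-02, -5.6787e+01, -5.8380e+00, -2.7992e+01, -6.9000e-02,
        2.4000e-02,  0.0000e+00]), 'eef_pos': array([ 223.098, -609.85 ,  236.784]), 'ee_rot': array([-0.001,  0.985,  0.175, -0.   ]), 'force': array([-0.186,  0.037,  0.002]), 'ft_torque': array([-0.005,  0.022,  0.006]), 'grasp_force': np.float64(0.0), 'gripper_width': np.float64(91.386)}
```

View pics/top0.png

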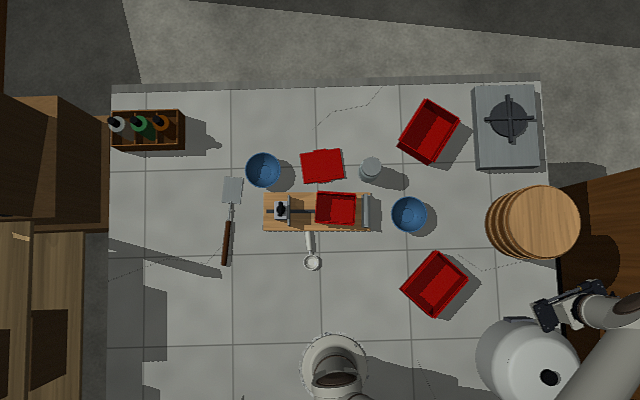

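View pics/side0.png

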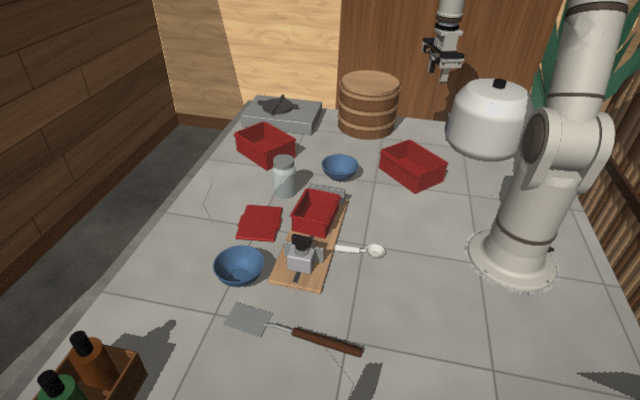

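The top view shows three red open boxes, at (428,132), (434,284) and (338,208). The one at (338,208) is the smallest and lies on the jig between the fence (369,212) and the stop (280,210), so it fits. The lid is at (322,165), the jar at (370,168), the bowls at (263,170) and (409,214), the spoon at (312,250), and the spatula at (230,220). I'll confirm with a crop and measure.

```bash
python3 - <<'E'
from h import *
d=load('top'); c=d['color']
cv2.imwrite('pics/crop1.png',cv2.resize(c[180:245,250:385],None,fx=5.8,fy=5.8,interpolation=cv2.INTER_CUBIC))
P=cloud(d); hsv=cv2.cvtColor(c,cv2.COLOR_BGR2HSV)
roi=np.zeros((400,640),bool); roi[180:245,250:390]=1
H,S,V=hsv[...,0],hsv[...,1],hsv[...,2]
def show(n,m):
    q=P[m]; 
    if len(q)<4: print(n,len(q));return
    r=cv2.minAreaRect(q[:,:2].astype(np.float32)); print(n,len(q),np.round(r[0],1),np.round(r[1],1),round(r[2],2),'z',np.round(np.percentile(q[:,2],[5,50,95]),1))
wood=roi&(H>8)&(H<25)&(S>70)&(P[...,2]<20)&(P[...,2]>6); show('board',wood)
red=roi&((H<6)|(H>174))&(S>150); show('redall',red); show('redrim',red&(P[...,2]>58))
show('knob',roi&(P[...,2]>88)&(V<80))
col=np.arange(640)[None,:]; z=P[...,2]
show('stoptop',roi&(col<305)&(z>50)&(z<70)); show('fence',roi&(col>355)&(z>45)&(z<65)&(S<80))
for nm,(a,b) in dict(b1=(428,132),b2=(434,284),b3=(338,208)).items():
    m=((H<6)|(H>174))&(S>150); n,l=cv2.connectedComponents(m.astype(np.uint8)); show(nm,l==l[b,a])
E
```

```text
board 2038 [514.6  45.3] [358. 129.] 88.39 z [ 7.7 12.  17.5]
redall 1347 [517.8 -13.8] [240.9 152. ] 11.63 z [ 9.1 16.2 67.6]
redrim 246 [477.6 -14.9] [129.2 191.5] 86.78 z [59.6 65.1 71. ]
knob 73 [452.8 109.4] [196.7  35.1] 36.79 z [  89.1  107.7 1494.5]
stoptop 227 [555.4 173.9] [188.9  82. ] 32.69 z [52.1 60.5 65.9]
fence 136 [ 533.6 -119.1] [ 20.8 154.1] 82.45 z [50.7 56.4 61.5]
b1 2394 [ 596.2 -213.3] [151.9 636.8] 53.71 z [-0.3  7.7 73.6]
b2 2543 [ 339.8 -215.7] [473.5 195.2] 57.53 z [-0.4  6.8 73.5]
b3 1278 [478.2 -17.9] [133.6 190.9] 88.09 z [10.4 16.5 67.7]
```

View pics/crop1.png

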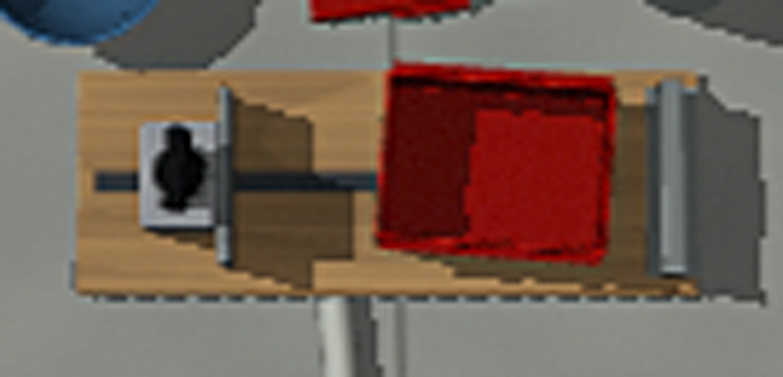

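The crop confirms it: the box on the jig lies between the fence (right) and the stop (left), slightly askew. Next I measure the knob and the board axis by casting rays.

```bash
python3 - <<'E'
from h import *
d=load('top'); c=d['color']; hsv=cv2.cvtColor(c,cv2.COLOR_BGR2HSV); V=hsv[...,2];S=hsv[...,1];H=hsv[...,0]
m=np.zeros((400,640),np.uint8); m[196:220,272:290]=(V[196:220,272:290]<55)
n,l,st,ce=cv2.connectedComponentsWithStats(m); k=1+st[1:,4].argmax()
vs,us=np.where(l==k); q=np.array([ray(d,u,v,105)[:2] for u,v in zip(us,vs)],np.float32)
r=cv2.minAreaRect(q); print('knob',len(q),r, 'bar axis',np.linalg.eigh(np.cov(q.T)),q.mean(0))
print(ray(d,280,205,109),[ray(d,250+x/5.8,180+y/5.8,12)[:2].round(1) for x,y in((78,72),(78,294),(698,72),(698,294))])
print('fence top',[ray(d,250+x/5.8,180+y/5.8,57)[:2].round(1) for x,y in((655,85),(655,272))])
print('plate front top',[ray(d,250+x/5.8,180+y/5.8,61)[:2].round(1) for x,y in((232,88),(232,265))])
print('box rim',[ray(d,250+x/5.8,180+y/5.8,67)[:2].round(1) for x,y in((392,65),(613,80),(602,262),(379,247))])
s=load('side');c=s['color'];g=c[225:260,280:325]; R=cv2.Rodrigues(s['rvec'])[0]
mm=(g.max(-1)<55).astype(np.uint8); n,l,st,ce=cv2.connectedComponentsWithStats(mm); k=1+st[1:,4].argmax(); print(st[k]+[280,225,0,0,0]); u,v=ce[k]+[280,225]; print('side knob',ray(s,u,v,96),ray(s,u,v,100))
E
```

```text
knob 87 ((517.1131591796875, 154.4496612548828), (25.22530746459961, 41.21436309814453), 88.82205963134766) bar axis EighResult(eigenvalues=array([ 43.72744245, 121.96723026]), eigenvectors=array([[-0.02321823, -0.99973042],
       [-0.99973042,  0.02321823]])) [515.74316 155.4503 ]
[527.82918235 157.03306962 109.        ] [array([582.1, 220.5]), array([453.1, 222.5]), array([ 571.9, -139.9]), array([ 443. , -134.8])]
fence top [array([ 559.5, -110.1]), array([ 454.2, -106.1])]
plate front top [array([564.1, 128. ]), array([464.6, 130.1])]
box rim [array([573.7,  37.7]), array([561.8, -85.7]), array([460.1, -75.9]), array([471.9,  47.8])]
[292 235  21  16 228]
side knob [514.4363902  163.09235837  96.        ] [513.44429882 167.09338381 100.        ]
```

```bash
python3 -m crank '[60,0.7,-0.8,0,0, 60,0.7,-0.8,0,0, 60,0.7,-0.8,0,0, 60,0.7,-0.8,0,0, 60,0.7,-0.8,0,0, 60,0.7,-0.8,0,0, 60,0.7,-0.8,0,0, 60,0.7,-0.8,0,0]' 20; python3 -c "
from h import *
s=status.read_state();print(s['joint_positions'].round(2),s['eef_pos'],s['ee_rot'])"
```

```text
time_s: 0.9
eef_pos: [315.3, -370.9, 237.4]
ee_rot: [-0.0, 0.985, 0.175, -0.0]
force: [0.2, -0.8, 0.9]
gripper_width: 60.1
grasp_force: 0.0
[ 1.3   0.22 -0.56  1.95  0.13  1.01 -0.53] [ 315.27513884 -370.88240211  237.43976727] [-2.41720002e-04  9.84656241e-01  1.74505016e-01 -1.64984464e-04]
```

```bash
python3 -m crank '[60,0,0,0,-1, 60,0,0,0,-1, 60,0,0,0,-1, 60,0,0,0,-1, 60,0,0,0,-1, 60,0,0,0,-1, 60,0,0,0,-1, 60,0,0,0,-1, 60,0,0,0,-1, 60,0,0,0,-1, 60,0,0,0,-1, 60,0,0,0,-1]'; cat >> h.py <<'E'
def go(x,y,z,xang=None):
    from scipy.spatial.transform import Rotation as Ro
    s=status.read_state(); q=s['ee_rot']; R=Ro.from_quat([q[1],q[2],q[3],q[0]]).as_matrix()
    print('q',s['joint_positions'].round(2),'p',s['eef_pos'].round(1),'tool x ang',np.degrees(np.arctan2(R[1,0],R[0,0])).round(2),'zaxis',R[:,2].round(3),'F',s['force'].round(1),'M',s['ft_torque'].round(2))
    print('units to go',(R.T@(np.array([x,y,z])-s['eef_pos'])/30).round(2))
E
python3 -c "
from h import *
go(515,155,180)"
```

```text
time_s: 2.1
eef_pos: [314.9, -372.1, 237.4]
ee_rot: [-0.0, 0.692, 0.721, 0.0]
force: [0.3, 0.6, -0.5]
gripper_width: 60.1
grasp_force: 0.0
q [ 1.46  0.25 -0.74  1.94  0.2   1.03  0.67] p [ 314.9 -372.1  237.4] tool x ang 92.35 zaxis [-0.     0.001 -1.   ] F [ 0.3  0.6 -0.5] M [-0.02  0.02  0.  ]
units to go [17.28  7.38  1.92]
```

```bash
python3 -m crank '[60,0.9,0.38,0,0, 60,0.9,0.38,0,0, 60,0.9,0.38,0,0, 60,0.9,0.38,0,0, 60,0.9,0.38,0,0, 60,0.9,0.38,0,0, 60,0.9,0.38,0,0, 60,0.9,0.38,0,0, 60,0.9,0.38,0,0, 60,0.9,0.38,0,0, 60,0.9,0.38,0,0, 60,0.9,0.38,0,0]'; python3 -c "
from h import *
go(515,155,180)"
```

```text
time_s: 3.3
eef_pos: [440.0, -42.6, 237.6]
ee_rot: [0.0, 0.694, 0.72, -0.0]
force: [-0.1, -0.5, -0.6]
gripper_width: 60.0
grasp_force: 0.0
q [ 0.95  0.2  -1.    2.03  0.19  1.01 -0.11] p [440.  -42.6 237.6] tool x ang 92.08 zaxis [-0. -0. -1.] F [-0.1 -0.5 -0.6] M [-0.06 -0.09  0.03]
units to go [6.49 2.74 1.92]
```

```bash
python3 -m crank '[60,0.8,0.34,0.1,0, 60,0.8,0.34,0.1,0, 60,0.8,0.34,0.1,0, 60,0.8,0.34,0.1,0, 60,0.8,0.34,0.1,0, 60,0.8,0.34,0.1,0, 60,0.8,0.34,0.1,0, 60,0.8,0.34,0.1,0]'; python3 -m crank '[60,0,0,0,-1, 60,0,0,0,-1, 60,0,0,0,-1, 60,0,0,0,-1, 60,0,0,0,-1, 60,0,0,0,-1, 60,0,0,0,-1, 60,0,0,0,-1, 60,0,0,0,-1, 60,0,0,0,-1, 60,0,0,0,-1, 60,0,0,0,-1]' ; python3 -c "
from h import *
go(515,155,180)
d=grab('wrist'); cv2.imwrite('pics/w1.png',d['color'])
print(d['rvec'],d['tvec'])
R=cv2.Rodrigues(d['rvec'])[0];print(-R.T@np.array(d['tvec']).reshape(3))"
```

```text
time_s: 4.1
eef_pos: [514.6, 152.1, 213.2]
ee_rot: [-0.0, 0.694, 0.72, -0.0]
force: [0.5, 0.6, -0.7]
gripper_width: 60.2
grasp_force: 0.0
time_s: 5.3
eef_pos: [514.3, 151.0, 213.4]
ee_rot: [-0.0, 0.136, 0.991, -0.0]
force: [1.0, -0.6, 0.2]
gripper_width: 59.8
grasp_force: 0.0
q [ 0.58  0.6  -1.23  1.85  0.63  1.15  0.43] p [514.3 151.  213.4] tool x ang 164.34 zaxis [-0.001 -0.    -1.   ] F [ 1.  -0.6  0.2] M [ 0.11 -0.2   0.  ]
units to go [0.01 0.14 1.11]
[-2.30089699 -1.74425811 -0.26511256] [-283.66223785 -464.2327927   233.73097862]
[436.12844667 172.66054353 361.36800645]
```

View pics/w1.png

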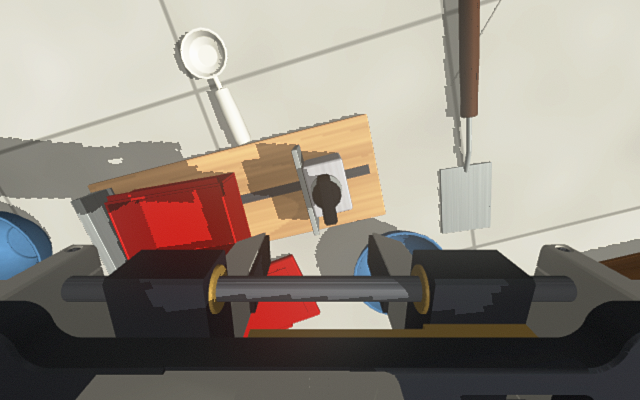

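The wrist view shows the knob bar at (327,200), roughly parallel to the face plate (296,148)–(316,232). The spoon (205,60) and spatula (465,190) are clear of the fingers.

```bash
python3 - <<'E'
from h import *
d=load('wrist'); c=d['color']; m=np.zeros((400,640),np.uint8); m[168:230,305:348]=c[168:230,305:348].max(-1)<70
n,l,st,ce=cv2.connectedComponentsWithStats(m); k=1+st[1:,4].argmax(); print(st[k])
P=cloud(d); mk=(l==k)
vs,us=np.where(mk); z=P[...,2][mk]; print(np.percentile(z,[5,25,50,75,95]))
top=mk&(P[...,2]>103)&(P[...,2]<114); q=P[top][:,:2].astype(np.float32); print(len(q),cv2.minAreaRect(q),q.mean(0)); w,v=np.linalg.eigh(np.cov(q.T)); print(w,np.degrees(np.arctan2(v[1,1],v[0,1])))
print('plate',[ray(d,*p,61)[:2].round(1) for p in((296,148),(316,232))])
E
```

```text
[313 175  24  50 384]
[ 85.51276571  87.20822771 108.89846402 109.8726669  110.6522632 ]
253 ((516.10986328125, 157.28517150878906), (11.978615760803223, 43.857582092285156), 86.33058166503906) [520.473   155.47964]
[  9.26520533 170.3707724 ] -178.53087772659998
plate [array([466.1, 139.4]), array([563.4, 133.5])]
```

```bash
python3 -m crank '[60,-0.04,-0.18,0,-1, 60,0,0,0.2,-1, 60,0,0,0.7,-0.2, 60,0,0,0.9,0, 60,0,0,0.9,0, 60,0,0,0.7,0, 60,0,0,0.3,0, 60,0,0,0,0]'; python3 -c "
from h import *
go(516,156,98.5)"
```

```text
time_s: 6.15
eef_pos: [513.3, 145.5, 101.7]
ee_rot: [-0.001, 0.024, 1.0, -0.0]
force: [-0.3, 0.0, 0.1]
gripper_width: 60.1
grasp_force: 0.0
q [ 0.51  0.76 -1.13  1.93  0.83  1.01  0.52] p [513.3 145.5 101.7] tool x ang 177.25 zaxis [-0.002 -0.    -1.   ] F [-0.3  0.   0.1] M [ 0.09 -0.15 -0.03]
units to go [-0.07  0.35  0.11]
```

```bash
python3 -m crank '[60,-0.07,0.35,0.08,0, 50,0,0,0,0, 5,0,0,0,0, 5,0,0,0,0, 5,0,0,0,0, 5,0,0,0,0, 5,0,0,0,0, 5,0,0,0,0]' 25; python3 -c "
from h import *
go(513.5,46,98.5)"
```

```text
time_s: 6.95
eef_pos: [516.9, 156.4, 100.4]
ee_rot: [0.0, 0.024, 1.0, 0.0]
force: [0.3, 0.4, 0.4]
gripper_width: 12.9
grasp_force: 24.8
q [ 0.48  0.77 -1.12  1.92  0.83  1.01  0.5 ] p [516.9 156.4 100.4] tool x ang 177.29 zaxis [ 0.     0.001 -1.   ] F [0.3 0.4 0.4] M [ 0.27 -0.22 -0.17]
units to go [-0.06 -3.68  0.06]
```

```bash
python3 -m crank '[5,0,-0.1,0,0, 5,0,-0.2,0,0, 5,0,-0.3,0,0, 5,-0.01,-0.3,0,0, 5,-0.01,-0.3,0,0, 5,-0.01,-0.3,0,0, 5,-0.01,-0.3,0,0, 5,-0.01,-0.3,0,0, 5,-0.01,-0.3,0,0, 5,0,-0.3,0,0, 5,0,-0.2,0,0, 5,0,-0.2,0,0]'; python3 -c "
from h import *
go(513.5,46,100)"
```

```text
time_s: 8.15
eef_pos: [514.2, 63.2, 100.4]
ee_rot: [0.0, 0.023, 1.0, 0.0]
force: [-0.5, 3.5, 0.7]
gripper_width: 13.0
grasp_force: 24.8
q [ 0.69  0.75 -1.14  1.97  0.83  0.99  0.66] p [514.2  63.2 100.4] tool x ang 177.31 zaxis [ 0.     0.001 -1.   ] F [-0.5  3.5  0.7] M [ 0.79 -0.17 -0.11]
units to go [-0.   -0.57  0.01]
```

```bash
python3 -m crank '[5,0,-0.15,0,0, 5,0,-0.12,0,0, 5,0,-0.08,0,0, 5,0,-0.06,0,0, 5,0,0,0,0, 5,0,0,0,0]'; python3 -c "
from h import *
go(513.5,46,100)"
```

```text
time_s: 8.75
eef_pos: [513.8, 50.6, 100.4]
ee_rot: [0.0, 0.024, 1.0, -0.0]
force: [-0.4, 1.8, 2.3]
gripper_width: 12.9
grasp_force: 24.8
q [ 0.71  0.75 -1.15  1.98  0.83  0.99  0.68] p [513.8  50.6 100.4] tool x ang 177.29 zaxis [ 0.    -0.001 -1.   ] F [-0.4  1.8  2.3] M [ 0.4  -0.24 -0.09]
units to go [ 0.   -0.15  0.01]
```

```bash
python3 -m crank '[5,0,-0.05,0,0, 5,0,-0.05,0,0, 5,0,-0.03,0,0, 5,0,-0.03,0,0, 5,0,0,0,0, 5,0,0,0,0]'; python3 -c "
from h import *
go(513.5,46,100)"
```

```text
time_s: 9.35
eef_pos: [513.6, 46.0, 100.4]
ee_rot: [0.0, 0.024, 1.0, -0.0]
force: [2.3, 3.6, 0.8]
gripper_width: 12.9
grasp_force: 24.8
q [ 0.72  0.74 -1.15  1.98  0.83  0.99  0.68] p [513.6  46.  100.4] tool x ang 177.29 zaxis [ 0. -0. -1.] F [2.3 3.6 0.8] M [ 0.77 -0.54 -0.16]
units to go [0.   0.   0.01]
```

Not yet firm (3.6 N); pressing on until the force rises.

```bash
python3 -m crank '[5,0,-0.03,0,0, 5,0,-0.03,0,0, 5,0,-0.03,0,0, 5,0,0,0,0, 5,0,0,0,0]'; python3 -c "
from h import *
go(513.5,46,100)"
```

```text
time_s: 9.85
eef_pos: [513.6, 45.0, 100.4]
ee_rot: [0.001, 0.023, 1.0, 0.001]
force: [3.0, 7.6, -2.7]
gripper_width: 12.6
grasp_force: 24.8
q [ 0.73  0.74 -1.15  1.98  0.83  0.99  0.69] p [513.6  45.  100.4] tool x ang 177.36 zaxis [ 0.001  0.003 -1.   ] F [ 3.   7.6 -2.7] M [ 1.64 -0.89 -0.16]
units to go [0.   0.03 0.01]
```

```bash
python3 -m crank '[5,0,-0.04,0,0, 5,0,-0.04,0,0, 5,0,-0.04,0,0, 5,0,0,0,0, 5,0,0,0,0]'; python3 -c "
from h import *
go(513.5,46,100)
d=grab('wrist'); t=grab('top')
cv2.imwrite('pics/w2.png',np.hstack([d['color'][:260,:400],cv2.resize(t['color'][180:245,270:370],(400,260),interpolation=cv2.INTER_CUBIC)]))"
```

```text
time_s: 10.35
eef_pos: [513.5, 44.7, 100.5]
ee_rot: [0.001, 0.022, 1.0, 0.004]
force: [4.2, 14.1, -7.1]
gripper_width: 12.9
grasp_force: 24.8
q [ 0.73  0.75 -1.15  1.98  0.83  0.98  0.7 ] p [513.5  44.7 100.5] tool x ang 177.49 zaxis [ 0.002  0.008 -1.   ] F [ 4.2 14.1 -7.1] M [ 3.19 -1.13 -0.14]
units to go [0.   0.04 0.02]
```

View pics/w2.png

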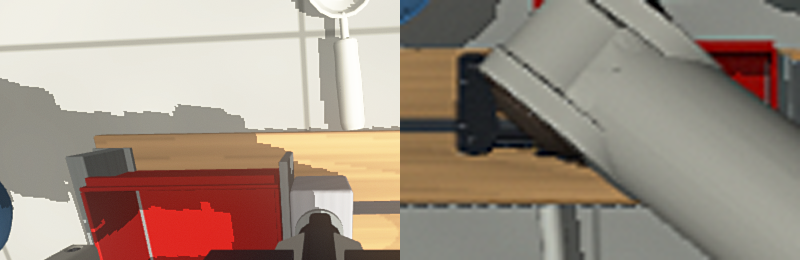

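The picture shows the box square between the fence (95,200) and the stop plate (285,210), with no gap. Force climbs without further travel, so the box is home. Now I turn the knob clockwise.

```bash
python3 -m crank '[5,0,0,0,0, 5,0,0,0,0.5, 5,0,0,0,0.8, 5,0,0,0,0.8, 5,0,0,0,0.8, 5,0,0,0,0.8, 5,0,0,0,0.8, 5,0,0,0,0.8, 5,0,0,0,0.8, 5,0,0,0,0.8, 5,0,0,0,0.8, 5,0,0,0,0.8]' 45; python3 -c "
from h import *
go(513.5,46,100)"
```

```text
time_s: 11.65
eef_pos: [513.7, 45.1, 100.5]
ee_rot: [-0.001, 0.451, 0.892, 0.004]
force: [4.6, 14.5, -7.9]
gripper_width: 12.6
grasp_force: 44.9
q [ 0.62  0.63 -0.97  1.98  0.67  0.88 -0.07] p [513.7  45.1 100.5] tool x ang 126.36 zaxis [ 0.003  0.008 -1.   ] F [ 4.6 14.5 -7.9] M [ 3.07 -1.17  0.19]
units to go [0.03 0.01 0.02]
```

```bash
python3 -m crank '[5,0,0,0,0.8, 5,0,0,0,0.8, 5,0,0,0,0.8, 5,0,0,0,0.8, 5,0,0,0,0.8, 5,0,0,0,0.7, 5,0,0,0,0.5, 5,0,0,0,0.3, 5,0,0,0,0, 5,0,0,0,0]'; python3 -c "
from h import *
go(513.5,46,100)"
```

```text
time_s: 12.65
eef_pos: [514.0, 44.9, 100.6]
ee_rot: [-0.001, 0.684, 0.73, 0.003]
force: [5.7, 13.6, -4.9]
gripper_width: 13.1
grasp_force: 46.9
q [ 0.53  0.57 -0.84  1.99  0.57  0.83 -0.56] p [514.   44.9 100.6] tool x ang 93.7 zaxis [ 0.003  0.006 -1.   ] F [ 5.7 13.6 -4.9] M [ 2.78 -1.23  0.99]
units to go [ 0.04 -0.01  0.02]
```

Moment of 0.99 N m with the angle stalled: the end stop is reached. I ease off, release and lift.

```bash
python3 -m crank '[5,0.1,0,0,-0.3, 5,0,0,0,0, 50,0,0,0,0, 50,0,0,0,0, 50,0,0,0,0, 50,0,0,-0.3,0, 50,0,0,-0.7,0, 50,0,0,-0.9,0, 50,0,0,-0.9,0, 50,0,0,-0.5,0]'; python3 -m crank '[50,-0.9,-0.9,0,0, 50,-0.9,-0.9,0,0, 50,-0.9,-0.9,0,0, 50,-0.9,-0.9,0,0, 50,-0.9,-0.9,0,0, 50,-0.9,-0.9,0,0, 50,0,0,0,0]'; python3 - <<'E'
from h import *
go(513.5,46,100)
t=grab('top'); s=grab('side')
cv2.imwrite('pics/f.png',np.vstack([cv2.resize(t['color'][150:250,220:440],(660,300),interpolation=cv2.INTER_CUBIC),cv2.resize(s['color'][150:300,200:420],(440,300),interpolation=cv2.INTER_CUBIC)[:, :440].copy() if 0 else cv2.copyMakeBorder(cv2.resize(s['color'][150:300,200:420],(440,300)),0,0,0,220,cv2.BORDER_CONSTANT)]))
E
```

```text
time_s: 13.65
eef_pos: [513.6, 42.8, 201.7]
ee_rot: [0.001, 0.675, 0.738, 0.001]
force: [0.6, 0.5, 0.6]
gripper_width: 50.2
grasp_force: 0.0
time_s: 14.35
eef_pos: [361.6, -137.3, 198.7]
ee_rot: [-0.001, 0.678, 0.735, -0.002]
force: [0.4, -0.3, 0.7]
gripper_width: 50.3
grasp_force: 0.0
q [ 1.29  0.13 -1.05  2.19  0.15  0.9   0.23] p [ 361.6 -137.3  198.7] tool x ang 94.59 zaxis [-0.004 -0.002 -1.   ] F [ 0.4 -0.3  0.7] M [-0.03 -0.12 -0.  ]
units to go [5.69 5.55 3.25]
```

View pics/f.png

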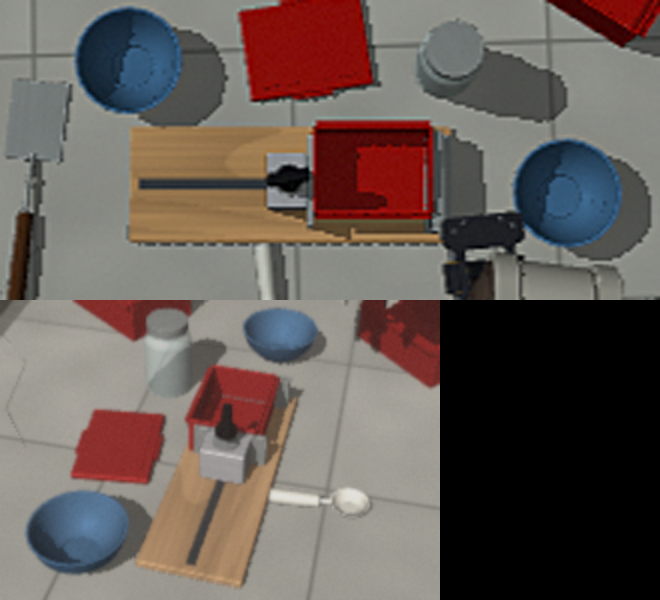

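The picture shows the box (372,170) tight between the stop and fence, the bar (290,178) along the jig, and the other objects in place. Before signing off I check the numbers for bar angle and box pose.

```bash
python3 - <<'E'
from h import *
d=load('top'); f=lambda x,y,z: ray(d,220+x/3,150+y/3,z)[:2].round(1)
print('rim',[f(*p,67) for p in((314,122),(433,122),(432,217),(316,216))])
c=d['color']; m=np.zeros((400,640),np.uint8); m[198:218,305:326]=c[198:218,305:326].max(-1)<55
n,l,st,ce=cv2.connectedComponentsWithStats(m); k=1+st[1:,4].argmax(); vs,us=np.where(l==k)
q=np.array([ray(d,u,v,109)[:2] for u,v in zip(us,vs)],np.float32); w,v=np.linalg.eigh(np.cov(q.T)); print(st[k],q.mean(0),w,np.degrees(np.arctan2(v[1,1],v[0,1])),cv2.minAreaRect(q))
E
```

```text
rim [array([574.9,  14.7]), array([ 571.2, -114.1]), array([ 468.3, -109.1]), array([472.9,  15.5])]
[308 205  15   9  92] [511.9602   45.04101] [ 44.12684689 133.09485598] 97.88769745886911 ((512.1021728515625, 47.35486602783203), (43.967002868652344, 25.23012924194336), 88.37744903564453)
```

```bash
python3 -c "
from bench import ticket
print(ticket.sign_off())"
```

```text
the job is handed in; nothing more can be done
None
```

I pushed the box home against the fence with the stop and turned the clamp knob about 80° clockwise to its end stop, then let go and handed the job in at about 14.5 s; the sign-off returned no verdict.

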